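# Snug down the lid of a paint pressure pot in star order

### The arm

A 6-joint arm with a two-finger parallel gripper is mounted at the origin on the work surface. World frame = base frame: x ahead of the robot, y to its left, z up, the work surface at z = 0. Lengths are in mm, angles in rad, forces in N, time in s.
With the tool pointing down it reaches from about 300 to 850 mm from the base axis. Payload 5.4 kg.
Tool frame: the origin (TCP) lies on the mounting face of the last link; the fingertips stand 173 mm ahead of it and the grasp point (between the pads) lies 155 mm ahead of it; z points along the fingers, y is the direction in which the jaws open and shut (so a half turn about z gives the same grasp; the last joint's range is limited). The gripper opens to 85 mm and grips with 20 to 120 N. Pads are 22 mm wide; open, the fingers measure 114 mm over their backs; the gripper's body (76 mm by 85 mm) begins 54 mm behind the grasp point. The pads swing forward as they close: fully open they stand 13 mm farther back than shut.
Start: joints at [-1.408, 0.158, 1.597, -0, 1.386, -0.21], TCP at [209.405, -535.497, 404.699] pointing down, gripper open.
Joint ranges: [-2.91, 2.91], [-0.94, 2.29], [0.18, 2.7], [-1.29, 4.43], [0.17, 2.64], [-3, 3]. Speed limits (rad/s): [2.57, 2.57, 3.14, 3.14, 3.14, 3.14].

### API

Orientations are given as [roll, pitch, yaw] about the fixed x, y, z axes, in that order (R = Rz(yaw) Ry(pitch) Rx(roll)).
In Python, from rig import robot gives the robot as it stands.
- The arm moves only by the tool move_arm, never from a script. Its argument "series" is a list that holds one entry, the list of rows, each a list of 5 numbers: the finger opening in cm, from 0 to 8.54, then the shift along the tool's x, y, z in cm, then the turn about the tool's z in rad. In form: [[[gripper, dx, dy, dz, roll], ...]]. A call has 1 to 12 rows; each row shifts and turns the commanded pose from where the row before left it, along the tool's axes as they then stand; what a row does not reach is not made up. A row lasts 1/10 s, in which the tool goes at most 50 mm and 8.59 degrees, less where a joint would pass 70% of its speed; a pose out of reach is approached as far as the arm can. A call with a gripper value outside its range is refused whole. The fingers move at their own pace and stop on an object; the grip force is fixed at half the most. Time passes only in rows, so rows that do not move let the fingers close. It gives the time, the measured TCP pose, the force and the opening at its end, in the units of the state.
- robot.get_state(): the state, without advancing time (a new reading comes with each control period).
- robot.snapshot(name): name is "scene" or "side" or "wrist"; returns a dict with "img" (400x640x3 uint8, blue, green, red), "vertical_fov" (degrees; the focal length in pixels is half the picture's height over the tangent of half this angle, whatever the lens; pixels are square), "cx", "cy" (the principal point, pixels), "view" (4x4, takes a point from world to camera coordinates). Camera axes: x right, y down, z forward; pixel columns grow to the right and rows downward; lengths in mm; the calibration is good to about 2 mm. A picture is of the moment at which its call begins. There is no depth.
- robot.sign_off(): hands the job in, once; it reports no verdict.
The state is a dict: "clock": time; "joint_pos": joint angles; "joint_vel": joint speeds; "tau": joint torques, N m; "tcp_pos": TCP position; "orientation": TCP orientation; "force": force on the tool from outside, world axes, zero at the start; "wrist_torque": the same for the moment, N m; "finger_gap": finger opening in mm.
Only numpy, scipy, OpenCV 4.12 (cv2) and the standard library are available. Lean on these libraries where they do the work, as an engineer would, in place of code of your own. Each camera call takes 0.05 s, during which the arm holds its last target.

### The job

Fasten the lid of the paint pressure pot: tighten its four wing nuts clockwise in star order (after each nut the one opposite), first all four about an eighth of a turn, then a second round until each is snug by feel, so that the lid goes down evenly and ends level on its metal seats. Do not overtighten a nut, cock the lid or lean on it, and leave the other things on the bench alone.

Things in the scene. Friction and masses are not known exactly. Their poses are not given: they have to be found in the camera images.
- lid: aluminium lid of the pot: a disc 164 mm across, 12 mm thick, with four forked ears; a brass plug and a small gauge (16 mm high) stand on it. Origin at the centre of its underside, z up. It lies loose on a springy gasket, about 0 to 4 mm (unknown) above four bare-metal seats on the pot's flange, and is home when each ear bears on its seat.
- pot: small paint pressure pot, a steel cylinder 170 mm across with a green band, fixed upright on the bench; origin at the centre of its underside, z up; lid about 150 mm up. Four studs stand 92 mm from its axis: a along its +x, b +y, c -x, d -y; so a is opposite c, and b opposite d.
- nut_a_grip (a point): grip point of wing nut a: a black upright bar 50 mm long, 12 mm thick, 30 mm tall (one end marked yellow) on a brass hub. It lies on the stud's axis, 12 mm below the bar's top and 18 mm above its bottom edge; the foot under it starts 28 mm below, the lid 34 to 38 mm. x along the bar to the yellow end, z up. The nut sinks 3 mm per rad when tightened.
- nut_a (a joint): angle of wing nut a (rad), 0 to 0.2 at the start, growing as it is tightened, clockwise from above. Dry drag 0.15 N m either way (it holds when let go); the gasket adds up to 0.04 N m; once the ear meets its metal seat (at some 0.9 to 1.85 rad, unknown) the torque climbs steeply: 0.003 N m per N of clamping, about 430 N per rad. The seats are level, so all four bear at about the same angle.
- clamp_a: oblong steel clamp foot (14 x 34 x 6 mm) under wing nut a on the same stud; it presses the lid's ear down. Origin at the centre of its underside. Snug: it presses with 20 to 75 N, so tightening takes 0.21 to 0.37 N m; aim for 40 N (over 50 N the nut slips back some when let go).
- nut_b_grip (a point): grip point of wing nut b: a black upright bar 50 mm long, 12 mm thick, 30 mm tall (one end marked yellow) on a brass hub. It lies on the stud's axis, 12 mm below the bar's top and 18 mm above its bottom edge; the foot under it starts 28 mm below, the lid 34 to 38 mm. x along the bar to the yellow end, z up. The nut sinks 3 mm per rad when tightened.
- nut_b (a joint): angle of wing nut b (rad), 0 to 0.2 at the start, growing as it is tightened, clockwise from above. Dry drag 0.15 N m either way (it holds when let go); the gasket adds up to 0.04 N m; once the ear meets its metal seat (at some 0.9 to 1.85 rad, unknown) the torque climbs steeply: 0.003 N m per N of clamping, about 430 N per rad. The seats are level, so all four bear at about the same angle.
- clamp_b: oblong steel clamp foot (14 x 34 x 6 mm) under wing nut b on the same stud; it presses the lid's ear down. Origin at the centre of its underside. Snug: it presses with 20 to 75 N, so tightening takes 0.21 to 0.37 N m; aim for 40 N (over 50 N the nut slips back some when let go).
- nut_c_grip (a point): grip point of wing nut c: a black upright bar 50 mm long, 12 mm thick, 30 mm tall (one end marked yellow) on a brass hub. It lies on the stud's axis, 12 mm below the bar's top and 18 mm above its bottom edge; the foot under it starts 28 mm below, the lid 34 to 38 mm. x along the bar to the yellow end, z up. The nut sinks 3 mm per rad when tightened.
- nut_c (a joint): angle of wing nut c (rad), 0 to 0.2 at the start, growing as it is tightened, clockwise from above. Dry drag 0.15 N m either way (it holds when let go); the gasket adds up to 0.04 N m; once the ear meets its metal seat (at some 0.9 to 1.85 rad, unknown) the torque climbs steeply: 0.003 N m per N of clamping, about 430 N per rad. The seats are level, so all four bear at about the same angle.
- clamp_c: oblong steel clamp foot (14 x 34 x 6 mm) under wing nut c on the same stud; it presses the lid's ear down. Origin at the centre of its underside. Snug: it presses with 20 to 75 N, so tightening takes 0.21 to 0.37 N m; aim for 40 N (over 50 N the nut slips back some when let go).
- nut_d_grip (a point): grip point of wing nut d: a black upright bar 50 mm long, 12 mm thick, 30 mm tall (one end marked yellow) on a brass hub. It lies on the stud's axis, 12 mm below the bar's top and 18 mm above its bottom edge; the foot under it starts 28 mm below, the lid 34 to 38 mm. x along the bar to the yellow end, z up. The nut sinks 3 mm per rad when tightened.
- nut_d (a joint): angle of wing nut d (rad), 0 to 0.2 at the start, growing as it is tightened, clockwise from above. Dry drag 0.15 N m either way (it holds when let go); the gasket adds up to 0.04 N m; once the ear meets its metal seat (at some 0.9 to 1.85 rad, unknown) the torque climbs steeply: 0.003 N m per N of clamping, about 430 N per rad. The seats are level, so all four bear at about the same angle.
- clamp_d: oblong steel clamp foot (14 x 34 x 6 mm) under wing nut d on the same stud; it presses the lid's ear down. Origin at the centre of its underside. Snug: it presses with 20 to 75 N, so tightening takes 0.21 to 0.37 N m; aim for 40 N (over 50 N the nut slips back some when let go).
- tape: roll of yellow-green masking tape, a bystander: leave it alone.
- paint_jar: small white jar with green cap, a bystander: leave it alone.
- brush: paint brush, a bystander: leave it alone.
- screwdriver: screwdriver, a bystander: leave it alone.
- sand_block: cork sanding block, a bystander: leave it alone.
- mix_cup: clear mixing cup, a bystander: leave it alone.
- spare_nut: spare wing nut standing on the table, a bystander: leave it alone.

How it is judged (in metres and radians):
On the way, in this order (a step that is already met when the one before it is completed fails the run):
1. all four nuts run part of the way down, each past 0.5 rad, not yet all snug (value of joint each of nut_a, nut_b, nut_c, nut_d above 0.5 rad and not (contact force between each of clamp_a, clamp_b, clamp_c, clamp_d and lid above 20 N)), for 0.1 s.
2. all four nuts snug, the lid level (contact force between each of clamp_a, clamp_b, clamp_c, clamp_d and lid above 20 N and angle between lid's own z axis and vertical below 0.012 rad), for 0.2 s.
At the end, for the whole second after the job is handed in: Each of the four clamp feet presses its ear of the lid with 20 to 75 N, the lid is level within 0.012 rad and at rest (all of step 2 and contact force between each of clamp_a, clamp_b, clamp_c, clamp_d and lid below 75 N and linear speed of lid below 0.01 m/s); the robot touches nothing.
It fails at once if a nut overtightened: a clamp foot presses the lid with more than 75 N (contact force between any of clamp_a, clamp_b, clamp_c, clamp_d and lid above 75 N).
It fails at once if the lid cocked by more than 0.021 rad (angle between lid's own z axis and vertical above 0.021 rad).
It fails at once if not bit by bit in star order: a nut past 1.15 rad with another below 0.4, or two neighbours past 0.5 (1.05) with both others below 0.3 (0.75) ((value of joint nut_a above 1.15 rad and value of joint nut_b below 0.4 rad) or (value of joint nut_a above 1.15 rad and value of joint nut_c below 0.4 rad) or (value of joint nut_a above 1.15 rad and value of joint nut_d below 0.4 rad) or (value of joint nut_b above 1.15 rad and value of joint nut_a below 0.4 rad) or (value of joint nut_b above 1.15 rad and value of joint nut_c below 0.4 rad) or (value of joint nut_b above 1.15 rad and value of joint nut_d below 0.4 rad) or (value of joint nut_c above 1.15 rad and value of joint nut_a below 0.4 rad) or (value of joint nut_c above 1.15 rad and value of joint nut_b below 0.4 rad) or (value of joint nut_c above 1.15 rad and value of joint nut_d below 0.4 rad) or (value of joint nut_d above 1.15 rad and value of joint nut_a below 0.4 rad) or (value of joint nut_d above 1.15 rad and value of joint nut_b below 0.4 rad) or (value of joint nut_d above 1.15 rad and value of joint nut_c below 0.4 rad) or (value of joint each of nut_a, nut_b above 0.5 rad and value of joint each of nut_c, nut_d below 0.3 rad) or (value of joint each of nut_b, nut_c above 0.5 rad and value of joint each of nut_a, nut_d below 0.3 rad) or (value of joint each of nut_c, nut_d above 0.5 rad and value of joint each of nut_a, nut_b below 0.3 rad) or (value of joint each of nut_d, nut_a above 0.5 rad and value of joint each of nut_b, nut_c below 0.3 rad) or (value of joint each of nut_a, nut_b above 1.05 rad and value of joint each of nut_c, nut_d below 0.75 rad) or (value of joint each of nut_b, nut_c above 1.05 rad and value of joint each of nut_a, nut_d below 0.75 rad) or (value of joint each of nut_c, nut_d above 1.05 rad and value of joint each of nut_a, nut_b below 0.75 rad) or (value of joint each of nut_d, nut_a above 1.05 rad and value of joint each of nut_b, nut_c below 0.75 rad)).
It fails at once if the gripper leaned on the lid with more than 15 N (contact force between the fingers and lid above 15 N).
It fails at once if a bystander moved more than 20 mm (distance of any of tape, paint_jar, brush, screwdriver, sand_block, mix_cup, spare_nut from where it was at the start of the episode above 0.02 m).
It also fails if it takes over 72 s, if anything falls off the work surface, if the arm or the gripper's body presses on something with over 40 N, if the wrist force passes 120 N, or if a joint passes its speed limit or range.

## Working session

There is one attempt and no reset: what is moved stays moved. The work goes in short steps, Python scripts to look and compute and a tool call to move; the robot and the scene stay as the last step left them, time stands still between calls to the robot, and variables do not carry over. Pictures are saved under pics/ and viewed, and the job is handed in when it is done.

Besides the shell and the picture viewer there is one more tool, called after "Call:" by a JSON object that holds its "method" and its "body", one argument or row to a line. move_arm: Moves the arm, as the interface text tells. Its arguments: {"type":"object","properties":{"series":{"type":"array","items":{"type":"array","items":{"type":"array","items":{"type":"number"}}}}},"required":["series"]}

```bash
mkdir -p pics; ls; cat > h.py <<'E'
import numpy as np, cv2, pickle
from rig import robot
def snap(n,f):
    s=robot.snapshot(n); cv2.imwrite('pics/'+f+'.png',s['img']); pickle.dump(s,open(f+'.pkl','wb')); return s
def load(f): return pickle.load(open(f+'.pkl','rb'))
def K(s):
    f=200/np.tan(np.radians(s['vertical_fov'])/2); return np.array([[f,0,s['cx']],[0,f,s['cy']],[0,0,1]])
def ray(s,u,v):
    V=np.array(s['view']); R=V[:3,:3]; o=-R.T@V[:3,3]; d=R.T@np.linalg.inv(K(s))@np.array([u,v,1.]); return o,d
def onz(s,u,v,z):
    o,d=ray(s,u,v); return o+d*(z-o[2])/d[2]
def proj(s,p):
    V=np.array(s['view']); c=V[:3,:3]@np.array(p,float)+V[:3,3]; q=K(s)@c; return q[:2]/q[2]
E
python3 - <<'E'
from h import *
print(robot.get_state())
for n in ['scene','side','wrist']:
    s=snap(n,n+'0'); print(n,s['vertical_fov'],s['cx'],s['cy'],np.round(ray(s,320,200)[0]),np.round(ray(s,320,200)[1],2))
E
```

```text
pics
{'clock': 0.0, 'joint_pos': array([-1.40813468e+00,  1.59061651e-01,  1.59821759e+00, -2.58124110e-06,
        1.38622369e+00, -2.10109064e-01]), 'joint_vel': array([-1.06727075e-05, -1.76250697e-03,  1.04750387e-03, -1.07773440e-03,
       -7.55261660e-04,  1.09851104e-03]), 'tau': array([ 1.39846243e-04, -3.96008027e+01, -3.31425583e+01, -1.93860678e-04,
        8.58556858e-03, -1.03591461e-06]), 'tcp_pos': array([ 209.34272876, -535.24053768,  403.71685066]), 'orientation': array([-3.13972386e+00, -3.95938041e-04,  3.72770819e-01]), 'force': array([-0.07603383,  0.4109369 ,  0.20772278]), 'wrist_torque': array([ 0.01373246, -0.0623948 ,  0.04892009]), 'finger_gap': 85.51048429485733}
scene 52.34628265823425 323.4660611426946 193.957799118745 [ 975. -598. 1004.] [-0.38  0.51 -0.77]
side 57.41362434065646 317.71974968317227 199.475365862567 [ 479. -838.  926.] [ 0.07  0.71 -0.7 ]
wrist 58.01269332341729 316.6138955360682 206.26780362211446 [ 279. -508.  374.] [-0.26 -0.11 -0.96]
```

View pics/scene0.png

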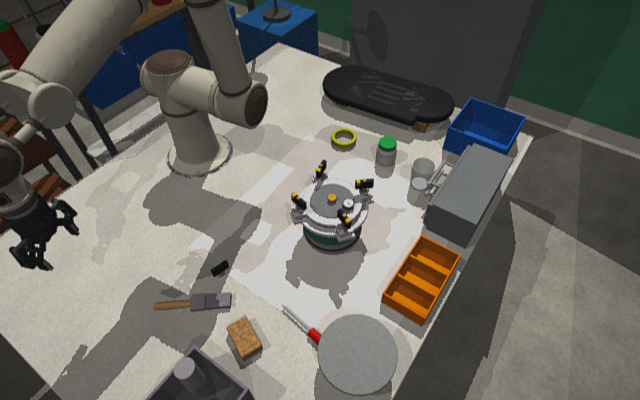

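View pics/side0.png

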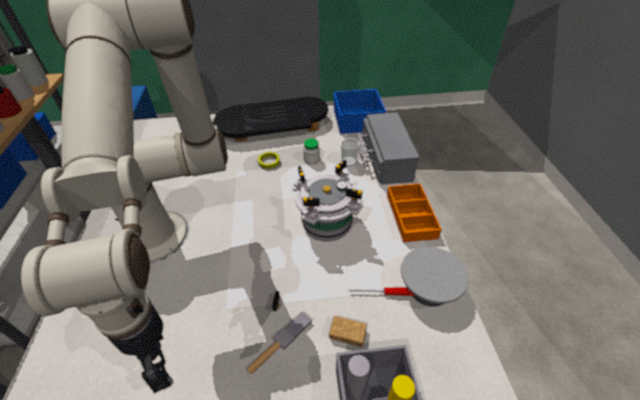

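View pics/wrist0.png

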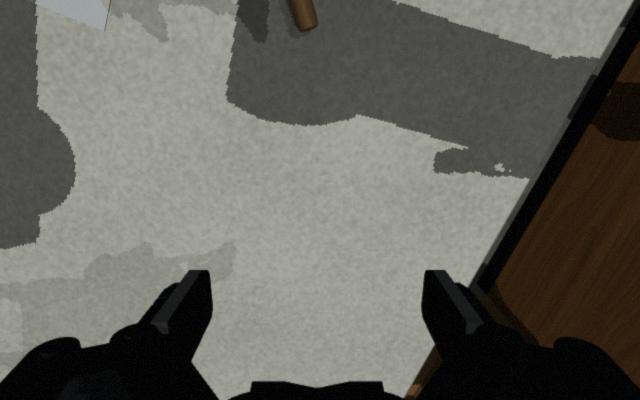

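```bash
python3 - <<'E'
from h import *
a=load('scene0'); b=load('side0')
for s,f,(x,y) in [(a,'scene',(270,140)),(b,'side',(275,145))]:
    c=s['img'][y:y+115,x:x+120]; cv2.imwrite(f'pics/{f}_crop.png',cv2.resize(c,None,fx=5,fy=5,interpolation=cv2.INTER_CUBIC))
print(onz(a,332,198,170),onz(b,326,189,170))
E
```

```text
[585.42745031 -24.36101132 170.        ] [576.41109265 -30.25796816 170.        ]
```

View pics/scene_crop.png

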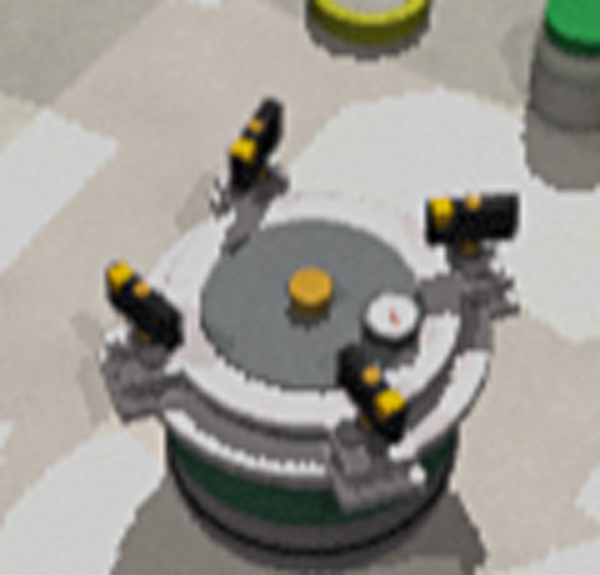

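View pics/side_crop.png

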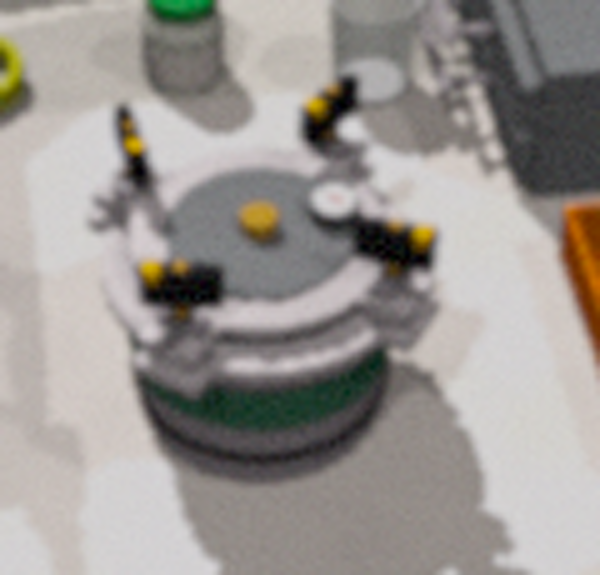

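Call:
{"method": "move_arm", "body": {
  "series": [
    [[4,4,-2.8,-0.8,0],[4,4,-2.8,-0.8,0],[4,4,-2.8,-0.8,0],[4,4,-2.8,-0.8,0],[4,4,-2.8,-0.8,0],[4,4,-2.8,-0.8,0],[4,4,-2.8,-0.8,0],[4,4,-2.8,-0.8,0],[4,4,-2.8,-0.8,0],[4,4,-2.8,-0.8,0],[4,4,-2.8,-0.8,0],[4,4,-2.8,-0.8,0]]
  ]
}}

```text
clock: 1.35
tcp_pos: [534.7, -45.7, 500.8]
orientation: [3.142, 0.0, 0.373]
force: [0.9, 0.1, 0.6]
finger_gap: 39.5
```

Call:
{"method": "move_arm", "body": {
  "series": [
    [[4,0,0,0,0],[4,0,0,0,0]]
  ]
}}

```text
clock: 1.55
tcp_pos: [534.3, -46.9, 500.3]
orientation: [-3.142, 0.001, 0.375]
force: [0.7, -0.1, 0.1]
finger_gap: 40.1
```

```bash
python3 - <<'E'
from h import *
s=snap('wrist','w1'); st=robot.get_state(); print(st['clock'],st['tcp_pos'],st['orientation'],st['joint_pos'],st['finger_gap'])
print(ray(s,320,200))
E
```

```text
1.6 [533.92452963 -47.81027475 500.15445909] [-3.14134029e+00  1.18878708e-03  3.73288466e-01] [-3.14742209e-01  1.01264999e-02  1.56804258e+00 -5.59960329e-04
  1.56450217e+00  8.82769627e-01] 39.763381131522266
(array([603.96852848, -19.33326415, 469.9634751 ]), array([-0.25682201, -0.10997021, -0.96038485]))
```

View pics/w1.png

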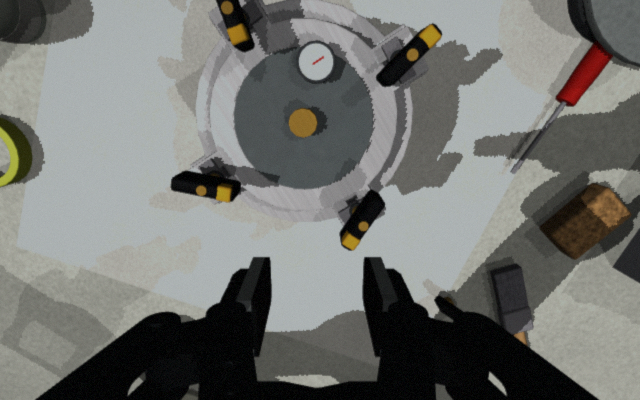

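```bash
cat > det.py <<'E'
from h import *
def dets(s):
    hsv=cv2.cvtColor(s['img'],cv2.COLOR_BGR2HSV)
    m=cv2.inRange(hsv,(10,120,90),(32,255,255))
    n,l,st,c=cv2.connectedComponentsWithStats(m)
    return [(c[i],st[i]) for i in range(1,n) if 15<st[i][4]<900]
E
python3 - <<'E'
from det import *
s=load('w1')
for c,st in dets(s):
    if c[1]<260 and 150<c[0]<450:
        x,y,w,h,_=st; print(np.round(c,1),st, s['img'][int(c[1]),int(c[0])],np.round(onz(s,*c,210),1))
cv2.imwrite('pics/w1z.png',cv2.resize(s['img'][0:260,150:460],None,fx=2.5,fy=2.2,interpolation=cv2.INTER_CUBIC))
E
```

```text
[226.6   7.2] [221   1  12  13 114] [ 37  90 117] [632.6  54.7 210. ]
[236.5  34. ] [227  24  20  21 278] [ 31 121 161] [619.9  43.9 210. ]
[430.1  35.4] [419  24  22  24 297] [ 32 139 168] [665.8 -74.8 210. ]
[412.1  54.3] [407  49  11  12 109] [ 41 106 137] [651.  -68.9 210. ]
[302.4 122.3] [289 108  28  30 635] [ 45 108 138] [582.8 -16.5 210. ]
[200.6 190.3] [196 186  10  10  81] [ 42 105 138] [508.8  36.3 210. ]
[223.1 193.6] [216 186  15  16 197] [ 37 148 174] [512.5  20.1 210. ]
[363.1 226. ] [359 222   9   9  70] [ 40 103 137] [527.3 -87.5 210. ]
[350.2 241.5] [342 234  18  16 182] [ 34 137 173] [511.9 -83.4 210. ]
```

View pics/w1z.png

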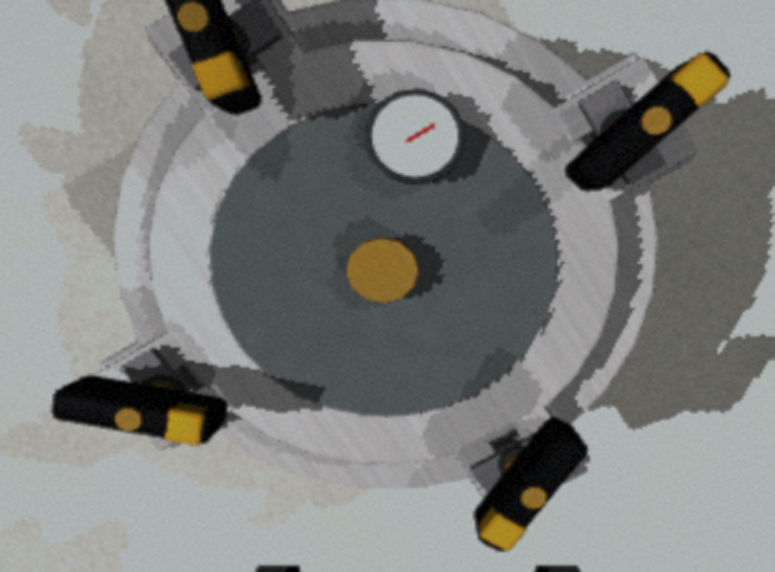

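```bash
python3 - <<'E'
from det import *
ws=load('w1');A=load('scene0');B=load('side0')
w=[(226.6,7.2),(412.1,54.3),(200.6,190.3),(363.1,226)]
sc=[(321.4,165.4),(365,180),(298.4,198),(344.2,215)]; sd=[(301.6,174),(338.6,165.6),(311,198.6),(354.4,191.4)]
for u in w: 
    p=onz(ws,*u,200); print(u,p.round(1),'scene',proj(A,p).round(1),'side',proj(B,p).round(1))
def tri(obs):
    M=np.zeros((3,3));b=np.zeros(3)
    for s,u in obs:
        o,d=ray(s,*u);d/=np.linalg.norm(d);P=np.eye(3)-np.outer(d,d);M+=P;b+=P@o
    return np.linalg.solve(M,b)
for u in w:
    p=onz(ws,*u,200)
    i=min(sc,key=lambda q:np.hypot(*(proj(A,p)-q)));j=min(sd,key=lambda q:np.hypot(*(proj(B,p)-q)))
    print(i,j,tri([(ws,u),(A,i),(B,j)]).round(1),tri([(ws,u),(A,i)]).round(1),tri([(ws,u),(B,j)]).round(1))
E
```

```text
(226.6, 7.2) [633.7  57.5 200. ] scene [364.2 179. ] side [340.5 161.7]
(412.1, 54.3) [652.9 -70.8 200. ] scene [344.  213.9] side [353.7 188.6]
(200.6, 190.3) [505.2  38.5 200. ] scene [320.7 164.1] side [300.5 168.9]
(363.1, 226) [524.3 -90.2 200. ] scene [298.1 196.6] side [310.4 197. ]
(365, 180) (338.6, 165.6) [631.9  63.7 183.8] [634.8  59.5 194.7] [632.4  63.5 180. ]
(344.2, 215) (354.4, 191.4) [654. -72. 193.] [653.7 -71.4 196.5] [654.9 -72.7 190.2]
(321.4, 165.4) (301.6, 174) [503.6  41.1 184.9] [504.4  40.4 193.5] [503.3  40.3 181.1]
(298.4, 198) (311, 198.6) [524.7 -91.2 195.6] [524.3 -90.8 195.9] [524.4 -91.6 195.6]
```

```bash
cat > plan.py <<'E'
from h import *
def plan(x,y,z,yaw,g,n=None,start=None):
    st=robot.get_state(); p=np.array(st['tcp_pos']); o=st['orientation']; y0=o[2]
    if start is not None: p=np.array(start[:3]);y0=start[3]
    t=np.array([x,y,z]); d=t-p; dy=yaw-y0
    if n is None: n=int(max(np.ceil(np.linalg.norm(d)/46),np.ceil(abs(dy)/.148),1))
    rows=[]; yy=y0
    for i in range(n):
        q=d/n; c,s=np.cos(yy),np.sin(yy)
        r=[g,round((q[0]*c+q[1]*s)/10,2),round((q[0]*s-q[1]*c)/10,2),round(-q[2]/10,2),round(-dy/n,3)]
        rows.append(r); yy-=r[4]
    print('d',d.round(1),'dyaw',round(dy,3),'n',n); print(rows)
E
python3 - <<'E'
from plan import *
s=load('w1'); print('gauge',onz(s,316,62,175).round(1),'plug',onz(s,302.4,122.3,170).round(1))
plan(633,58,440,.72,4)
E
```

```text
gauge [625.7  -9.9 175. ] plug [579.6 -16.1 170. ]
d [ 99.1 105.8 -60.2] dyaw 0.347 n 4
[[4, np.float64(3.27), np.float64(-1.56), np.float64(1.5), np.float64(-0.087)], [4, np.float64(3.39), np.float64(-1.27), np.float64(1.5), np.float64(-0.087)], [4, np.float64(3.49), np.float64(-0.97), np.float64(1.5), np.float64(-0.087)], [4, np.float64(3.56), np.float64(-0.66), np.float64(1.5), np.float64(-0.087)]]
```

Call:
{"method": "move_arm", "body": {
  "series": [
    [[4,3.27,-1.56,1.5,-0.087],[4,3.39,-1.27,1.5,-0.087],[4,3.49,-0.97,1.5,-0.087],[4,3.56,-0.66,1.5,-0.087],[4,0,0,0,0]]
  ]
}}

```text
clock: 2.1
tcp_pos: [633.9, 58.7, 436.1]
orientation: [-3.136, 0.004, 0.723]
force: [-1.1, 0.2, -0.5]
finger_gap: 39.9
```

```bash
python3 - <<'E'
from det import *
s=snap('wrist','w2'); st=robot.get_state(); print(st['clock'],st['tcp_pos'],st['orientation'])
for c,t in dets(s):
    x,y,w,h,_=t; print(np.round(c,1),t,np.round(onz(s,*c,198),1))
E
```

```text
2.15 [633.25933204  57.41418347 437.84769933] [-3.1382146   0.00361278  0.72034031]
[633.4   7.2] [625   0  15  20 125] [827.6  15.9 198. ]
[424.2  23.7] [417  17  16  16  24] [751.8  90.6 198. ]
[  5.5 171.5] [  0 143  13  55 443] [534.8 217.8 198. ]
[320.7 223.7] [315 218  13  12 125] [633.5  57.3 198. ]
[320.  248.4] [311 240  19  17 304] [620.9  46.8 198. ]
[344.8 317.9] [330 306  31  25 609] [594.3   0.9 198. ]
[509.2 314.4] [502 308  17  14 157] [668.6 -78.5 198. ]
```

View pics/w2.png

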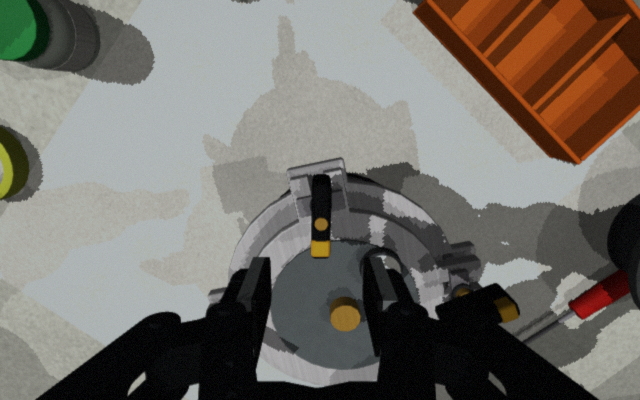

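```bash
cat >> h.py <<'E'
def tri(obs):
    M=np.zeros((3,3));b=np.zeros(3)
    for s,u in obs:
        o,d=ray(s,*u);d/=np.linalg.norm(d);P=np.eye(3)-np.outer(d,d);M+=P;b+=P@o
    return np.linalg.solve(M,b)
E
python3 - <<'E'
from plan import *
a=load('w1');b=load('w2')
print(tri([(a,(226.6,7.2)),(b,(320.7,223.7))]),tri([(a,(302.4,122.3)),(b,(344.8,317.9))]))
for z in (194,198,202): 
  P=[onz(a,*u,z) for u in [(226.6,7.2),(412.1,54.3),(200.6,190.3),(363.1,226)]]
  print(z,np.linalg.norm(P[0]-P[3]),np.linalg.norm(P[1]-P[2]),np.mean(P,0),P[0],onz(b,320.7,223.7,z))
E
```

```text
[633.83157081  57.68048287 199.29888951] [579.1639723  -16.06926903 165.21481987]
194 187.8539913895352 187.85430415218113 [578.46446308 -16.16248851 194.        ] [634.3733164   59.22050085 194.        ] [632.43824613  56.34587526 194.        ]
198 185.13110943825455 185.13141766750857 [578.83413614 -16.20844786 198.        ] [633.93260898  58.0818898  198.        ] [633.52294316  57.33103341 198.        ]
202 182.4082274869739 182.4085311828361 [579.2038092  -16.25440721 202.        ] [633.49190156  56.94327876 202.        ] [634.60764019  58.31619155 202.        ]
```

Call:
{"method": "move_arm", "body": {
  "series": [
    [[4,0.05,0,3.1,0],[4,0,0,3.1,0],[4,0,0,3.1,0],[4,0,0,0,0],[0,0,0,0,0],[0,0,0,0,0],[0,0,0,0,0]]
  ]
}}

```text
clock: 2.85
tcp_pos: [634.0, 57.7, 350.9]
orientation: [3.138, -0.002, 0.72]
force: [-3.3, -1.3, 7.2]
finger_gap: 10.6
```

```bash
python3 - <<'E'
from plan import *
st=robot.get_state()
for k in ['clock','tcp_pos','orientation','force','wrist_torque','finger_gap']: print(k,np.round(st[k],3))
snap('wrist','w3')
a=load('w1')
for u in [(226.6,7.2),(412.1,54.3),(200.6,190.3),(363.1,226)]: print(onz(a,*u,199.4).round(1))
E
```

```text
clock 2.85
tcp_pos [633.98   57.728 350.897]
orientation [ 3.138e+00 -2.000e-03  7.200e-01]
force [-3.289 -1.269  7.206]
wrist_torque [-0.221  0.59  -0.129]
finger_gap 10.567
[633.8  57.7 199.4]
[653.  -70.9 199.4]
[504.9  38.6 199.4]
[524.2 -90.3 199.4]
```

View pics/w3.png

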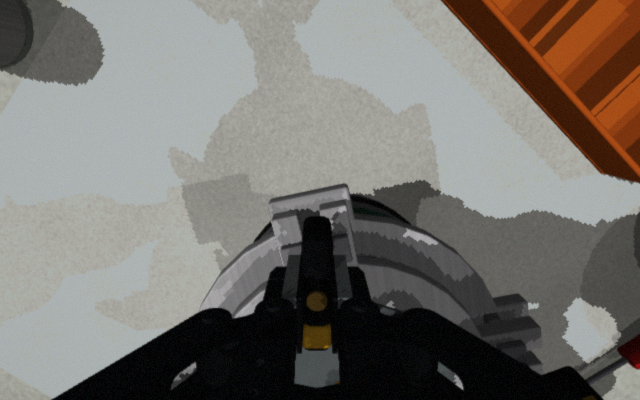

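Call:
{"method": "move_arm", "body": {
  "series": [
    [[0,0,0,0,0],[0,0,0,0,0]]
  ]
}}

```text
clock: 3.1
tcp_pos: [634.0, 57.8, 350.9]
orientation: [3.138, -0.002, 0.72]
force: [-2.6, -1.2, 6.4]
finger_gap: 10.5
```

```bash
cat > s.py <<'E'
from plan import *
st=robot.get_state()
for k in ['clock','tcp_pos','orientation','joint_pos','force','wrist_torque','finger_gap']: print(k,np.round(st[k],3))
E
python3 s.py
```

```text
clock 3.1
tcp_pos [634.005  57.832 350.914]
orientation [ 3.138e+00 -2.000e-03  7.200e-01]
joint_pos [-9.800e-02  3.560e-01  1.469e+00 -1.000e-03  1.313e+00  7.520e-01]
force [-2.629 -1.177  6.359]
wrist_torque [-0.292  0.608 -0.186]
finger_gap 10.491
```

Call:
{"method": "move_arm", "body": {
  "series": [
    [[4,0,0,0,0],[4,0,0,0,0],[4,0,0,0,0]]
  ]
}}

```text
clock: 3.4
tcp_pos: [633.6, 58.3, 348.0]
orientation: [3.141, -0.001, 0.721]
force: [0.4, -0.3, 0.0]
finger_gap: 40.0
```

```bash
python3 s.py
```

```text
clock 3.4
tcp_pos [633.595  58.331 347.981]
orientation [ 3.141e+00 -1.000e-03  7.210e-01]
joint_pos [-0.098  0.358  1.472  0.     1.311  0.752]
force [ 0.392 -0.309  0.018]
wrist_torque [ 0.014  0.013 -0.012]
finger_gap 39.95
```

Call:
{"method": "move_arm", "body": {
  "series": [
    [[4,0,0,0.5,0],[4,0,0,0,0],[0,0,0,0,0],[0,0,0,0,0],[0,0,0,0,0],[0,0,0,0,0.12],[0,0,0,0,0.14],[0,0,0,0,0.14],[0,0,0,0,0.14],[0,0,0,0,0.12],[0,0,0,0,0]]
  ]
}}

```text
clock: 4.5
tcp_pos: [633.8, 57.8, 340.9]
orientation: [3.141, -0.001, 0.058]
force: [7.3, -2.5, -9.1]
finger_gap: 10.9
```

```bash
python3 s.py; python3 -c "
from h import *
snap('wrist','w4')"
```

```text
clock 4.5
tcp_pos [633.829  57.82  340.913]
orientation [ 3.141e+00 -1.000e-03  5.800e-02]
joint_pos [-0.098  0.365  1.478 -0.     1.298  1.415]
force [ 7.344 -2.517 -9.121]
wrist_torque [-0.328 -1.202 -0.117]
finger_gap 10.928
```

View pics/w4.png

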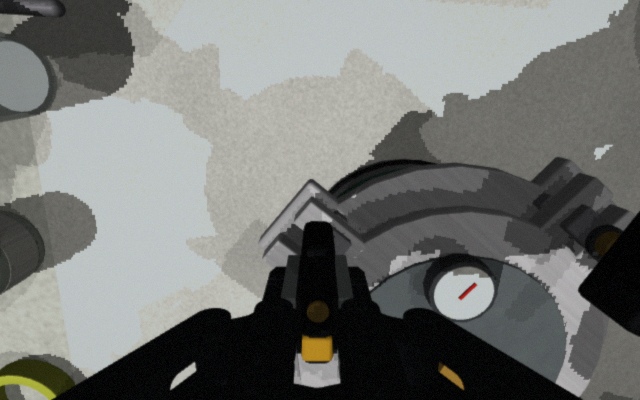

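```bash
python3 - <<'E'
from plan import *
plan(524.2,-90.3,400,-.25,4,start=(633.8,57.8,343-0+57,.06))
E
```

```text
d [-109.6 -148.1    0. ] dyaw -0.31 n 5
[[4, np.float64(-2.37), np.float64(2.83), np.float64(-0.0), 0.062], [4, np.float64(-2.19), np.float64(2.97), np.float64(-0.0), 0.062], [4, np.float64(-2.0), np.float64(3.1), np.float64(-0.0), 0.062], [4, np.float64(-1.8), np.float64(3.21), np.float64(-0.0), 0.062], [4, np.float64(-1.6), np.float64(3.32), np.float64(-0.0), 0.062]]
```

Call:
{"method": "move_arm", "body": {
  "series": [
    [[4,0,0,0,0],[4,0,0,0,0],[4,0,0,-2.9,0],[4,0,0,-2.9,0],[4,-2.37,2.83,0,0.062],[4,-2.19,2.97,0,0.062],[4,-2.0,3.1,0,0.062],[4,-1.8,3.21,0,0.062],[4,-1.6,3.32,0,0.062],[4,0,0,0,0]]
  ]
}}

```text
clock: 5.55
tcp_pos: [522.3, -92.4, 401.4]
orientation: [3.14, -0.0, -0.254]
force: [-0.5, 0.5, 0.6]
finger_gap: 40.2
```

```bash
cat > look.py <<'E'
import sys
from det import *
f=sys.argv[1]; zt=float(sys.argv[2])
s=snap('wrist',f); st=robot.get_state(); print(st['clock'],st['tcp_pos'].round(1),st['orientation'].round(3))
for c,t in dets(s):
    if 250<c[0]<390 : print(np.round(c,1),t,np.round(onz(s,*c,zt),1))
E
python3 look.py w5 199.4
```

```text
5.6 [523.1 -91.2 401.4] [-3.141e+00 -1.000e-03 -2.520e-01]
[311.  245.5] [304 240  15  12 138] [523.6 -90.  199.4]
[313.5 272.4] [302 263  23  20 404] [508.4 -87.3 199.4]
```

View pics/w5.png

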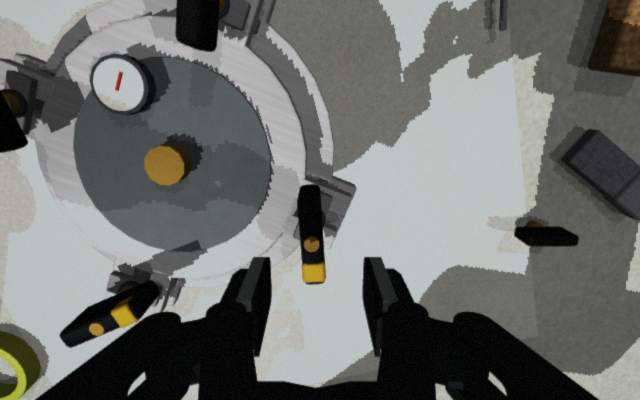

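Call:
{"method": "move_arm", "body": {
  "series": [
    [[4,0,-0.05,2.9,-0.07],[4,0,0,2.9,0],[4,0,0,0,0],[0,0,0,0,0],[0,0,0,0,0],[0,0,0,0,0],[0,0,0,0,0.12],[0,0,0,0.04,0.14],[0,0,0,0.04,0.14],[0,0,0,0.04,0.14],[0,0,0,0.04,0.12]]
  ]
}}

```text
clock: 6.7
tcp_pos: [524.7, -90.1, 342.9]
orientation: [-3.141, -0.004, -0.844]
force: [0.6, -3.0, 1.4]
finger_gap: 10.9
```

```bash
python3 s.py; python3 - <<'E'
from plan import *
plan(653,-70.9,400,-.38,4,start=(523.6,-90.3,400,-.84))
E
```

```text
clock 6.7
tcp_pos [524.666 -90.123 342.912]
orientation [-3.141 -0.004 -0.844]
joint_pos [-3.970e-01  1.030e-01  1.784e+00 -1.000e-03  1.251e+00  2.018e+00]
force [ 0.557 -3.004  1.42 ]
wrist_torque [-0.535  0.023  0.147]
finger_gap 10.863
d [129.4  19.4   0. ] dyaw 0.46 n 4
[[4, np.float64(1.8), np.float64(-2.73), np.float64(-0.0), -0.115], [4, np.float64(2.1), np.float64(-2.51), np.float64(-0.0), -0.115], [4, np.float64(2.37), np.float64(-2.25), np.float64(-0.0), -0.115], [4, np.float64(2.62), np.float64(-1.96), np.float64(-0.0), -0.115]]
```

Call:
{"method": "move_arm", "body": {
  "series": [
    [[4,0,0,0,0],[4,0,0,0,0],[4,0,0,-2.9,0],[4,0,0,-2.9,0],[4,1.8,-2.73,0,-0.115],[4,2.1,-2.51,0,-0.115],[4,2.37,-2.25,0,-0.115],[4,2.62,-1.96,0,-0.115],[4,0,0,0,0]]
  ]
}}

```text
clock: 7.6
tcp_pos: [655.7, -69.2, 397.9]
orientation: [-3.141, 0.0, -0.373]
force: [-1.1, 0.1, 0.9]
finger_gap: 40.1
```

```bash
python3 look.py w6 199.4
```

```text
7.65 [654.4 -69.5 398.2] [-3.141e+00  1.000e-03 -3.760e-01]
[328.2 219.8] [317 211  19  20 274] [668.5 -80.1 199.4]
[322.2 252.7] [315 246  15  14 167] [653.  -71.  199.4]
[285.2 352.5] [268 339  35  28 770] [603.9 -29.9 199.4]
```

View pics/w6.png

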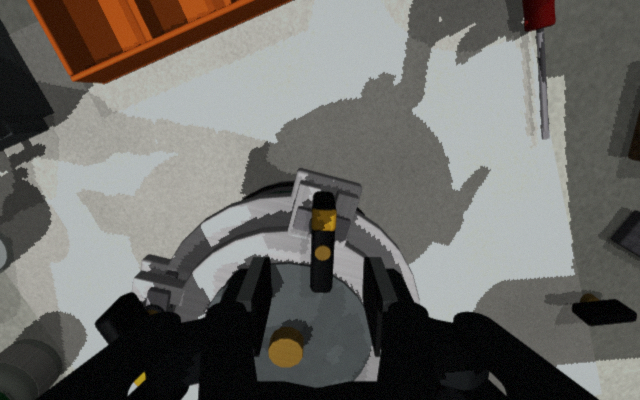

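```bash
python3 - <<'E'
from h import *
s=load('w6'); cv2.imwrite('pics/w6z.png',cv2.resize(s['img'][170:310,270:380],None,fx=5,fy=4.2,interpolation=cv2.INTER_CUBIC))
E
```

```text
(no output)
```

View pics/w6z.png

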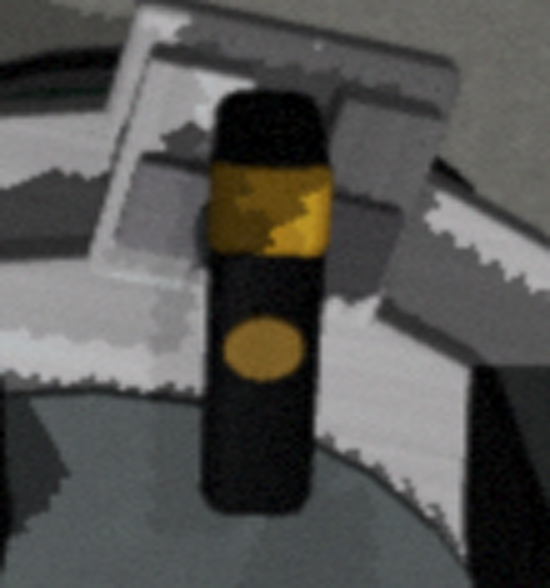

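Call:
{"method": "move_arm", "body": {
  "series": [
    [[4,-0.05,0.12,2.8,0.04],[4,0,0,2.7,0],[4,0,0,0,0],[0,0,0,0,0],[0,0,0,0,0],[0,0,0,0,0],[0,0,0,0,0.12],[0,0,0,0.04,0.14],[0,0,0,0.04,0.14],[0,0,0,0.04,0.14],[0,0,0,0.04,0.12]]
  ]
}}

```text
clock: 8.75
tcp_pos: [652.9, -71.0, 344.7]
orientation: [-3.14, -0.002, -1.084]
force: [-1.9, 0.5, 2.9]
finger_gap: 10.8
```

```bash
python3 s.py; python3 - <<'E'
from plan import *
plan(504.9,38.6,400,1.80,4,start=(653,-71,400,-1.07))
E
```

```text
clock 8.75
tcp_pos [652.919 -71.045 344.68 ]
orientation [-3.140e+00 -2.000e-03 -1.084e+00]
joint_pos [-0.292  0.412  1.41  -0.     1.317  2.363]
force [-1.906  0.526  2.869]
wrist_torque [0.056 0.154 0.128]
finger_gap 10.778
d [-148.1  109.6    0. ] dyaw 2.87 n 20
[[4, np.float64(-0.84), np.float64(0.39), np.float64(-0.0), -0.144], [4, np.float64(-0.88), np.float64(0.26), np.float64(-0.0), -0.144], [4, np.float64(-0.91), np.float64(0.13), np.float64(-0.0), -0.144], [4, np.float64(-0.92), np.float64(0.0), np.float64(-0.0), -0.144], [4, np.float64(-0.91), np.float64(-0.13), np.float64(-0.0), -0.144], [4, np.float64(-0.88), np.float64(-0.26), np.float64(-0.0), -0.144], [4, np.float64(-0.84), np.float64(-0.38), np.float64(-0.0), -0.144], [4, np.float64(-0.77), np.float64(-0.5), np.float64(-0.0), -0.144], [4, np.float64(-0.69), np.float64(-0.61), np.float64(-0.0), -0.144], [4, np.float64(-0.6), np.float64(-0.7), np.float64(-0.0), -0.144], [4, np.float64(-0.49), np.float64(-0.78), np.float64(-0.0), -0.144], [4, np.float64(-0.38), np.float64(-0.84), np.float64(-0.0), -0.144], [4, np.float64(-0.25), np.float64(-0.89), np.float64(-0.0), -0.144], [4, np.float64(-0.12), np.float64(-0.91), np.float64(-0.0), -0.144], [4, np.float64(0.01), np.float64(-0.92), np.float64(-0.0), -0.144], [4, np.float64(0.14), np.float64(-0.91), np.float64(-0.0), -0.144], [4, np.float64(0.27), np.float64(-0.88), np.float64(-0.0), -0.144], [4, np.float64(0.4), np.float64(-0.83), np.float64(-0.0), -0.144], [4, np.float64(0.51), np.float64(-0.77), np.float64(-0.0), -0.144], [4, np.float64(0.62), np.float64(-0.69), np.float64(-0.0), -0.144]]
```

Call:
{"method": "move_arm", "body": {
  "series": [
    [[4,0,0,0,0],[4,0,0,0,0],[4,0,0,-2.8,0],[4,0,0,-2.8,0],[4,-0.84,0.39,0,-0.144],[4,-0.88,0.26,0,-0.144],[4,-0.91,0.13,0,-0.144],[4,-0.92,0,0,-0.144],[4,-0.91,-0.13,0,-0.144],[4,-0.88,-0.26,0,-0.144],[4,-0.84,-0.38,0,-0.144],[4,-0.77,-0.5,0,-0.144]]
  ]
}}

```text
clock: 9.95
tcp_pos: [593.5, -26.5, 398.9]
orientation: [3.141, -0.001, 0.081]
force: [-0.2, 0.1, 0.2]
finger_gap: 39.7
```

Call:
{"method": "move_arm", "body": {
  "series": [
    [[4,-0.69,-0.61,0,-0.144],[4,-0.6,-0.7,0,-0.144],[4,-0.49,-0.78,0,-0.144],[4,-0.38,-0.84,0,-0.144],[4,-0.25,-0.89,0,-0.144],[4,-0.12,-0.91,0,-0.144],[4,0,-0.92,0,-0.144],[4,0.14,-0.91,0,-0.144],[4,0.27,-0.88,0,-0.144],[4,0.4,-0.83,0,-0.144],[4,0.51,-0.77,0,-0.144],[4,0.62,-0.69,0,-0.144]]
  ]
}}

```text
clock: 11.15
tcp_pos: [505.1, 40.0, 398.9]
orientation: [3.141, 0.0, 1.809]
force: [0.8, 1.0, 0.7]
finger_gap: 40.2
```

```bash
python3 look.py w7 199.4;python3 - <<'E'
from h import *
s=load('w7'); cv2.imwrite('pics/w7z.png',cv2.resize(s['img'][170:310,260:380],None,fx=5,fy=4.2,interpolation=cv2.INTER_CUBIC))
E
```

```text
11.2 [504.4  40.7 398.8] [-3.142e+00 -1.000e-03  1.815e+00]
[316.4 252.5] [309 246  16  14 172] [505.2  38.5 199.4]
[314.1 280.7] [303 271  23  20 399] [507.8  22.6 199.4]
```

View pics/w7z.png

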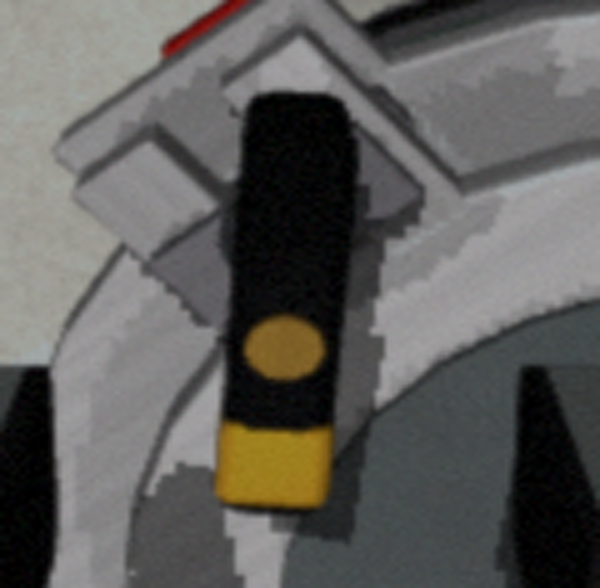

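Call:
{"method": "move_arm", "body": {
  "series": [
    [[4,-0.2,0,2.8,0.08],[4,0,0,2.7,0],[4,0,0,0,0],[0,0,0,0,0],[0,0,0,0,0],[0,0,0,0,0],[0,0,0,0,0.12],[0,0,0,0.04,0.14],[0,0,0,0.04,0.14],[0,0,0,0.04,0.14],[0,0,0,0.04,0.12]]
  ]
}}

```text
clock: 12.3
tcp_pos: [505.7, 37.7, 343.4]
orientation: [-3.142, 0.001, 1.056]
force: [-6.8, -0.7, 4.9]
finger_gap: 11.2
```

```bash
python3 s.py
```

```text
clock 12.3
tcp_pos [505.696  37.671 343.427]
orientation [-3.142e+00  1.000e-03  1.056e+00]
joint_pos [-1.640e-01  3.900e-02  1.851e+00 -1.000e-03  1.253e+00  3.510e-01]
force [-6.839 -0.738  4.946]
wrist_torque [-0.257  1.072  0.15 ]
finger_gap 11.154
```

```bash
cat > t.py <<'E'
from rig import robot
st=robot.get_state(); print(round(st['clock'],2),'yaw',round(st['orientation'][2],4),'tz',round(st['wrist_torque'][2],3),'F',st['force'].round(1),'z',st['tcp_pos'].round(1),'tau6',round(st['tau'][5],3),'rp',st['orientation'][:2].round(4))
E
python3 t.py
```

```text
12.3 yaw 1.056 tz 0.15 F [-6.8 -0.7  4.9] z [505.7  37.7 343.4] tau6 -0.991 rp [-3.1415e+00  1.3000e-03]
```

Call:
{"method": "move_arm", "body": {
  "series": [
    [[0,0,0,0.03,0.08]]
  ]
}}

```text
clock: 12.4
tcp_pos: [505.7, 37.7, 343.2]
orientation: [-3.141, 0.001, 0.977]
force: [-7.1, -0.8, 5.8]
finger_gap: 10.8
```

```bash
python3 t.py
```

```text
12.4 yaw 0.9772 tz 0.102 F [-7.1 -0.8  5.8] z [505.7  37.7 343.2] tau6 -0.456 rp [-3.1415e+00  1.4000e-03]
```

Call:
{"method": "move_arm", "body": {
  "series": [
    [[0,0,0,0.03,0.08]]
  ]
}}

```text
clock: 12.5
tcp_pos: [505.6, 37.7, 342.9]
orientation: [-3.141, 0.001, 0.898]
force: [-7.3, -1.1, 6.8]
finger_gap: 11.1
```

```bash
python3 t.py
```

```text
12.5 yaw 0.8981 tz 0.105 F [-7.3 -1.1  6.8] z [505.6  37.7 342.9] tau6 -0.683 rp [-3.1415e+00  1.5000e-03]
```

Call:
{"method": "move_arm", "body": {
  "series": [
    [[0,0,0,0.03,0.08]]
  ]
}}

```text
clock: 12.6
tcp_pos: [505.6, 37.7, 342.7]
orientation: [-3.142, 0.002, 0.818]
force: [-7.2, -1.5, 7.6]
finger_gap: 10.7
```

```bash
python3 t.py
```

```text
12.6 yaw 0.8181 tz 0.118 F [-7.2 -1.5  7.6] z [505.6  37.7 342.7] tau6 -0.695 rp [-3.1415e+00  1.5000e-03]
```

Call:
{"method": "move_arm", "body": {
  "series": [
    [[0,0,0,0.03,0.08]]
  ]
}}

```text
clock: 12.7
tcp_pos: [505.6, 37.8, 342.5]
orientation: [-3.141, 0.002, 0.738]
force: [-8.4, -0.4, 6.7]
finger_gap: 10.9
```

```bash
python3 t.py
```

```text
12.7 yaw 0.7382 tz 0.201 F [-8.4 -0.4  6.7] z [505.6  37.8 342.5] tau6 -0.637 rp [-3.1415e+00  1.6000e-03]
```

Call:
{"method": "move_arm", "body": {
  "series": [
    [[0,0,0,0.03,0.08]]
  ]
}}

```text
clock: 12.8
tcp_pos: [505.6, 37.8, 342.3]
orientation: [-3.142, 0.002, 0.658]
force: [-8.4, -0.3, 8.1]
finger_gap: 10.9
```

```bash
python3 t.py
```

```text
12.8 yaw 0.6584 tz 0.235 F [-8.4 -0.3  8.1] z [505.6  37.8 342.3] tau6 -0.579 rp [-3.1415e+00  1.7000e-03]
```

Call:
{"method": "move_arm", "body": {
  "series": [
    [[0,0,0,0.03,0.08]]
  ]
}}

```text
clock: 12.9
tcp_pos: [505.6, 37.8, 342.1]
orientation: [3.142, 0.002, 0.579]
force: [-9.4, -1.2, 9.2]
finger_gap: 10.6
```

```bash
python3 t.py
```

```text
12.9 yaw 0.5786 tz 0.309 F [-9.4 -1.2  9.2] z [505.6  37.8 342.1] tau6 -0.521 rp [3.1415e+00 1.8000e-03]
```

Call:
{"method": "move_arm", "body": {
  "series": [
    [[0,0,0,0,0]]
  ]
}}

```text
clock: 13.0
tcp_pos: [505.5, 37.8, 342.1]
orientation: [3.142, 0.002, 0.58]
force: [-8.2, -0.6, 8.9]
finger_gap: 10.7
```

```bash
python3 t.py
```

```text
13.0 yaw 0.5799 tz 0.019 F [-8.2 -0.6  8.9] z [505.5  37.8 342.1] tau6 0.498 rp [3.1416e+00 1.7000e-03]
```

Call:
{"method": "move_arm", "body": {
  "series": [
    [[0,0,0,0,0.015]]
  ]
}}

```text
clock: 13.1
tcp_pos: [505.5, 37.8, 342.1]
orientation: [-3.142, 0.002, 0.566]
force: [-8.1, 0.3, 8.0]
finger_gap: 11.0
```

```bash
python3 t.py
```

```text
13.1 yaw 0.5664 tz 0.358 F [-8.1  0.3  8. ] z [505.5  37.8 342.1] tau6 0.125 rp [-3.1416e+00  1.8000e-03]
```

```bash
python3 - <<'E'
from plan import *
plan(653,-71,398,2.05,4,start=(505.2,38.3,398,.566))
E
```

```text
d [ 147.8 -109.3    0. ] dyaw 1.484 n 11
[[4, np.float64(0.6), np.float64(1.56), np.float64(-0.0), -0.135], [4, np.float64(0.39), np.float64(1.63), np.float64(-0.0), -0.135], [4, np.float64(0.16), np.float64(1.66), np.float64(-0.0), -0.135], [4, np.float64(-0.06), np.float64(1.67), np.float64(-0.0), -0.135], [4, np.float64(-0.29), np.float64(1.65), np.float64(-0.0), -0.135], [4, np.float64(-0.5), np.float64(1.59), np.float64(-0.0), -0.135], [4, np.float64(-0.71), np.float64(1.51), np.float64(-0.0), -0.135], [4, np.float64(-0.91), np.float64(1.4), np.float64(-0.0), -0.135], [4, np.float64(-1.09), np.float64(1.27), np.float64(-0.0), -0.135], [4, np.float64(-1.25), np.float64(1.11), np.float64(-0.0), -0.135], [4, np.float64(-1.39), np.float64(0.93), np.float64(-0.0), -0.135]]
```

Call:
{"method": "move_arm", "body": {
  "series": [
    [[4,0,0,0,0],[4,0,0,0,0],[4,0,0,-2.8,0],[4,0,0,-2.8,0],[4,0.6,1.56,0,-0.135],[4,0.39,1.63,0,-0.135],[4,0.16,1.66,0,-0.135],[4,-0.06,1.67,0,-0.135],[4,-0.29,1.65,0,-0.135]]
  ]
}}

```text
clock: 14.0
tcp_pos: [573.9, -12.4, 396.7]
orientation: [3.14, -0.0, 1.246]
force: [0.7, -0.2, 0.8]
finger_gap: 40.0
```

Call:
{"method": "move_arm", "body": {
  "series": [
    [[4,-0.5,1.59,0,-0.135],[4,-0.71,1.51,0,-0.135],[4,-0.91,1.4,0,-0.135],[4,-1.09,1.27,0,-0.135],[4,-1.25,1.11,0,-0.135],[4,-1.39,0.93,0,-0.135],[4,0,0,0,0]]
  ]
}}

```text
clock: 14.7
tcp_pos: [654.8, -72.6, 396.3]
orientation: [3.14, 0.001, 2.05]
force: [-0.0, 0.5, -0.0]
finger_gap: 40.0
```

```bash
python3 look.py w8 197.4;python3 - <<'E'
from h import *
s=load('w8'); cv2.imwrite('pics/w8z.png',cv2.resize(s['img'][0:400,100:540],None,fx=1.8,fy=1.5,interpolation=cv2.INTER_CUBIC))
E
```

```text
14.75 [654.1 -71.8 396.2] [3.141 0.    2.048]
[315. 246.] [308 239  15  15 182] [653.1 -71.  197.4]
[315.  274.5] [304 265  24  20 434] [660.4 -85.2 197.4]
```

View pics/w8z.png

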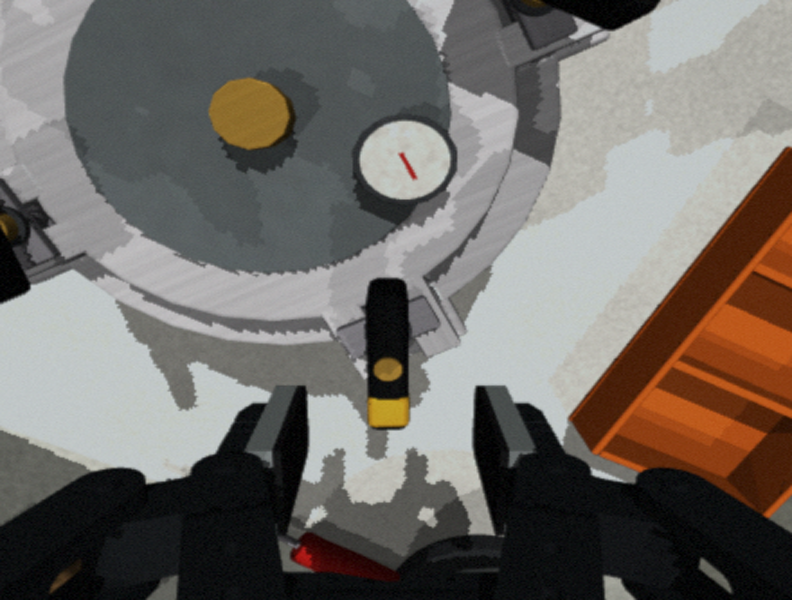

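Call:
{"method": "move_arm", "body": {
  "series": [
    [[4,0.05,-0.05,2.7,0],[4,0,0,2.7,0],[4,0,0,0,0],[0,0,0,0,0],[0,0,0,0,0],[0,0,0,0,0],[0,0,0,0,0.07],[0,0,0,0.02,0.07]]
  ]
}}

```text
clock: 15.55
tcp_pos: [653.3, -71.2, 344.1]
orientation: [3.14, 0.002, 1.908]
force: [-1.5, 0.2, 3.0]
finger_gap: 10.7
```

```bash
python3 t.py
```

```text
15.55 yaw 1.9079 tz 0.177 F [-1.5  0.2  3. ] z [653.3 -71.2 344.1] tau6 -0.612 rp [3.1398e+00 1.6000e-03]
```

Call:
{"method": "move_arm", "body": {
  "series": [
    [[0,0,0,0.02,0.06]]
  ]
}}

```text
clock: 15.65
tcp_pos: [653.3, -71.2, 343.9]
orientation: [3.14, 0.001, 1.848]
force: [-2.7, 0.8, 3.9]
finger_gap: 10.9
```

```bash
python3 t.py
```

```text
15.65 yaw 1.8481 tz 0.209 F [-2.7  0.8  3.9] z [653.3 -71.2 343.9] tau6 -0.418 rp [3.1398e+00 1.5000e-03]
```

Call:
{"method": "move_arm", "body": {
  "series": [
    [[0,0,0,0.02,0.05]]
  ]
}}

```text
clock: 15.75
tcp_pos: [653.3, -71.2, 343.8]
orientation: [3.14, 0.001, 1.799]
force: [-2.6, 0.4, 4.2]
finger_gap: 10.8
```

```bash
python3 t.py
```

```text
15.75 yaw 1.7985 tz 0.165 F [-2.6  0.4  4.2] z [653.3 -71.2 343.8] tau6 -0.286 rp [3.1397e+00 1.4000e-03]
```

Call:
{"method": "move_arm", "body": {
  "series": [
    [[0,0,0,0.015,0.05]]
  ]
}}

```text
clock: 15.85
tcp_pos: [653.3, -71.2, 343.7]
orientation: [3.14, 0.001, 1.749]
force: [-2.2, 0.2, 4.2]
finger_gap: 10.7
```

```bash
python3 t.py
```

```text
15.85 yaw 1.7488 tz 0.211 F [-2.2  0.2  4.2] z [653.3 -71.2 343.7] tau6 -0.313 rp [3.1396e+00 1.3000e-03]
```

Call:
{"method": "move_arm", "body": {
  "series": [
    [[0,0,0,0.015,0.05]]
  ]
}}

```text
clock: 15.95
tcp_pos: [653.3, -71.2, 343.5]
orientation: [3.14, 0.001, 1.699]
force: [-2.7, -0.8, 4.3]
finger_gap: 10.8
```

```bash
python3 t.py
```

```text
15.95 yaw 1.6989 tz 0.239 F [-2.7 -0.8  4.3] z [653.3 -71.2 343.5] tau6 -0.276 rp [3.1396e+00 1.3000e-03]
```

Call:
{"method": "move_arm", "body": {
  "series": [
    [[0,0,0,0.015,0.05]]
  ]
}}

```text
clock: 16.05
tcp_pos: [653.3, -71.2, 343.4]
orientation: [3.139, 0.001, 1.649]
force: [-3.9, 0.1, 4.3]
finger_gap: 10.5
```

```bash
python3 t.py
```

```text
16.05 yaw 1.6491 tz 0.346 F [-3.9  0.1  4.3] z [653.3 -71.2 343.4] tau6 -0.237 rp [3.1395e+00 1.3000e-03]
```

Call:
{"method": "move_arm", "body": {
  "series": [
    [[0,0,0,0.015,0.04]]
  ]
}}

```text
clock: 16.15
tcp_pos: [653.3, -71.2, 343.3]
orientation: [3.14, 0.001, 1.609]
force: [-3.1, -0.6, 5.2]
finger_gap: 10.8
```

```bash
python3 t.py
```

```text
16.15 yaw 1.6093 tz 0.368 F [-3.1 -0.6  5.2] z [653.3 -71.2 343.3] tau6 -0.045 rp [3.1395e+00 1.2000e-03]
```

```bash
python3 - <<'E'
from plan import *
plan(523.9,-90.2,397,2.297,4,start=(653.1,-71.1,397,1.609))
E
```

```text
d [-129.2  -19.1    0. ] dyaw 0.688 n 5
[[4, np.float64(-0.28), np.float64(-2.6), np.float64(-0.0), -0.138], [4, np.float64(0.08), np.float64(-2.61), np.float64(-0.0), -0.138], [4, np.float64(0.44), np.float64(-2.58), np.float64(-0.0), -0.138], [4, np.float64(0.79), np.float64(-2.49), np.float64(-0.0), -0.138], [4, np.float64(1.12), np.float64(-2.36), np.float64(-0.0), -0.138]]
```

Call:
{"method": "move_arm", "body": {
  "series": [
    [[4,0,0,0,0],[4,0,0,0,0],[4,0,0,-2.7,0],[4,0,0,-2.7,0],[4,-0.28,-2.6,0,-0.138],[4,0.08,-2.61,0,-0.138],[4,0.44,-2.58,0,-0.138],[4,0.79,-2.49,0,-0.138],[4,1.12,-2.36,0,-0.138],[4,0,0,0,0]]
  ]
}}

```text
clock: 17.15
tcp_pos: [522.0, -90.4, 394.8]
orientation: [-3.141, -0.001, 2.302]
force: [1.6, 0.4, -0.3]
finger_gap: 40.0
```

```bash
python3 look.py w9 197.4
```

```text
17.2 [523.1 -90.4 395.2] [3.141e+00 1.000e-03 2.299e+00]
[321.5 221.5] [310 211  24  22 486] [512.7 -76.8 197.4]
[321. 255.] [314 248  15  15 181] [524.5 -90.3 197.4]
```

View pics/w9.png

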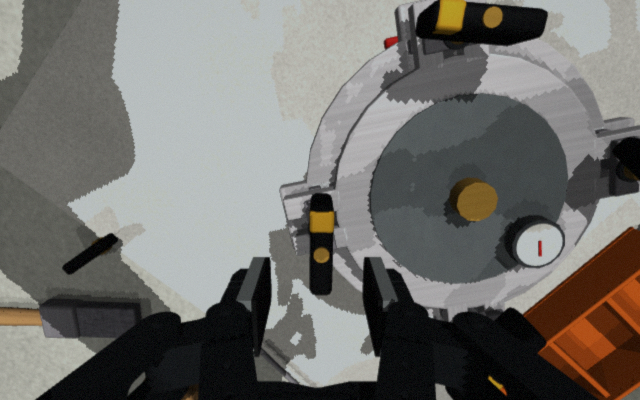

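Call:
{"method": "move_arm", "body": {
  "series": [
    [[4,-0.05,0.06,2.7,0],[4,0,0,2.6,0],[4,0,0,0,0],[0,0,0,0,0],[0,0,0,0,0],[0,0,0,0,0],[0,0,0,0,0.07],[0,0,0,0.02,0.06]]
  ]
}}

```text
clock: 18.0
tcp_pos: [525.0, -90.8, 343.5]
orientation: [3.141, 0.003, 2.168]
force: [-1.7, -2.5, 2.7]
finger_gap: 11.1
```

```bash
python3 t.py
```

```text
18.0 yaw 2.1684 tz 0.1 F [-1.7 -2.5  2.7] z [525.  -90.8 343.5] tau6 -0.443 rp [3.1407e+00 3.1000e-03]
```

Call:
{"method": "move_arm", "body": {
  "series": [
    [[0,0,0,0.015,0.05]]
  ]
}}

```text
clock: 18.1
tcp_pos: [525.0, -90.8, 343.3]
orientation: [3.141, 0.003, 2.119]
force: [-2.3, -2.8, 2.6]
finger_gap: 11.5
```

```bash
python3 t.py
```

```text
18.1 yaw 2.1187 tz 0.131 F [-2.3 -2.8  2.6] z [525.  -90.8 343.3] tau6 -0.317 rp [3.1406e+00 3.1000e-03]
```

Call:
{"method": "move_arm", "body": {
  "series": [
    [[0,0,0,0.015,0.05]]
  ]
}}

```text
clock: 18.2
tcp_pos: [525.0, -90.8, 343.2]
orientation: [3.141, 0.003, 2.069]
force: [-1.6, -1.9, 2.7]
finger_gap: 11.1
```

```bash
python3 t.py
```

```text
18.2 yaw 2.069 tz 0.133 F [-1.6 -1.9  2.7] z [525.  -90.8 343.2] tau6 -0.374 rp [3.1406e+00 3.0000e-03]
```

Call:
{"method": "move_arm", "body": {
  "series": [
    [[0,0,0,0.015,0.05]]
  ]
}}

```text
clock: 18.3
tcp_pos: [525.0, -90.8, 343.0]
orientation: [3.14, 0.003, 2.019]
force: [-1.8, -1.3, 2.2]
finger_gap: 10.8
```

```bash
python3 t.py
```

```text
18.3 yaw 2.0189 tz 0.102 F [-1.8 -1.3  2.2] z [525.  -90.8 343. ] tau6 -0.378 rp [3.1405e+00 2.9000e-03]
```

Call:
{"method": "move_arm", "body": {
  "series": [
    [[0,0,0,0.015,0.05]]
  ]
}}

```text
clock: 18.4
tcp_pos: [525.0, -90.8, 342.9]
orientation: [3.14, 0.003, 1.969]
force: [-2.3, -1.8, 2.6]
finger_gap: 10.8
```

```bash
python3 t.py
```

```text
18.4 yaw 1.9689 tz 0.142 F [-2.3 -1.8  2.6] z [525.  -90.8 342.9] tau6 -0.378 rp [3.1404e+00 2.9000e-03]
```

Call:
{"method": "move_arm", "body": {
  "series": [
    [[0,0,0,0.01,0.04]]
  ]
}}

```text
clock: 18.5
tcp_pos: [524.9, -90.8, 342.7]
orientation: [3.14, 0.003, 1.929]
force: [-2.0, -2.6, 3.5]
finger_gap: 11.1
```

```bash
python3 t.py
```

```text
18.5 yaw 1.9291 tz 0.21 F [-2.  -2.6  3.5] z [524.9 -90.8 342.7] tau6 -0.206 rp [3.1404e+00 2.8000e-03]
```

Call:
{"method": "move_arm", "body": {
  "series": [
    [[0,0,0,0.01,0.04]]
  ]
}}

```text
clock: 18.6
tcp_pos: [524.9, -90.8, 342.6]
orientation: [3.14, 0.003, 1.889]
force: [-3.1, -3.0, 1.8]
finger_gap: 10.8
```

```bash
python3 t.py
```

```text
18.6 yaw 1.8894 tz 0.212 F [-3.1 -3.   1.8] z [524.9 -90.8 342.6] tau6 -0.227 rp [3.1404e+00 2.8000e-03]
```

Call:
{"method": "move_arm", "body": {
  "series": [
    [[0,0,0,0.01,0.03]]
  ]
}}

```text
clock: 18.7
tcp_pos: [524.9, -90.9, 342.5]
orientation: [3.14, 0.003, 1.86]
force: [-2.7, -3.2, 6.0]
finger_gap: 11.2
```

```bash
python3 t.py
```

```text
18.7 yaw 1.8595 tz 0.201 F [-2.7 -3.2  6. ] z [524.9 -90.9 342.5] tau6 -0.042 rp [3.1404e+00 2.8000e-03]
```

Call:
{"method": "move_arm", "body": {
  "series": [
    [[0,0,0,0.01,0.03]]
  ]
}}

```text
clock: 18.8
tcp_pos: [524.9, -90.9, 342.5]
orientation: [3.14, 0.003, 1.83]
force: [-4.1, -2.8, 6.6]
finger_gap: 11.1
```

```bash
python3 t.py
```

```text
18.8 yaw 1.8296 tz 0.274 F [-4.1 -2.8  6.6] z [524.9 -90.9 342.5] tau6 -0.089 rp [3.1404e+00 2.7000e-03]
```

Call:
{"method": "move_arm", "body": {
  "series": [
    [[0,0,0,0.01,0.03]]
  ]
}}

```text
clock: 18.9
tcp_pos: [524.9, -90.8, 342.4]
orientation: [3.14, 0.003, 1.8]
force: [-4.0, -3.0, 6.7]
finger_gap: 11.3
```

```bash
python3 t.py
```

```text
18.9 yaw 1.7997 tz 0.244 F [-4.  -3.   6.7] z [524.9 -90.8 342.4] tau6 -0.063 rp [3.1404e+00 2.7000e-03]
```

Call:
{"method": "move_arm", "body": {
  "series": [
    [[0,0,0,0.01,0.02]]
  ]
}}

```text
clock: 19.0
tcp_pos: [524.9, -90.9, 342.3]
orientation: [3.14, 0.003, 1.78]
force: [-3.6, -2.9, 6.9]
finger_gap: 10.8
```

```bash
python3 t.py
```

```text
19.0 yaw 1.7799 tz 0.181 F [-3.6 -2.9  6.9] z [524.9 -90.9 342.3] tau6 0.113 rp [3.1404e+00 2.7000e-03]
```

Call:
{"method": "move_arm", "body": {
  "series": [
    [[0,0,0,0.01,0.02]]
  ]
}}

```text
clock: 19.1
tcp_pos: [524.9, -90.9, 342.3]
orientation: [3.14, 0.003, 1.76]
force: [-4.5, -2.3, 7.3]
finger_gap: 10.9
```

```bash
python3 t.py
```

```text
19.1 yaw 1.7602 tz 0.298 F [-4.5 -2.3  7.3] z [524.9 -90.9 342.3] tau6 0.073 rp [3.1403e+00 2.7000e-03]
```

```bash
python3 - <<'E'
from plan import *
plan(633.8,57.7,397,3.2,4,start=(524.5,-90.5,397,1.76))
E
```

```text
d [109.3 148.2   0. ] dyaw 1.44 n 10
[[4, np.float64(1.25), np.float64(1.35), np.float64(-0.0), -0.144], [4, np.float64(1.04), np.float64(1.52), np.float64(-0.0), -0.144], [4, np.float64(0.81), np.float64(1.65), np.float64(-0.0), -0.144], [4, np.float64(0.57), np.float64(1.75), np.float64(-0.0), -0.144], [4, np.float64(0.31), np.float64(1.81), np.float64(-0.0), -0.144], [4, np.float64(0.05), np.float64(1.84), np.float64(-0.0), -0.144], [4, np.float64(-0.22), np.float64(1.83), np.float64(-0.0), -0.144], [4, np.float64(-0.48), np.float64(1.78), np.float64(-0.0), -0.144], [4, np.float64(-0.73), np.float64(1.69), np.float64(-0.0), -0.144], [4, np.float64(-0.96), np.float64(1.57), np.float64(-0.0), -0.144]]
```

Call:
{"method": "move_arm", "body": {
  "series": [
    [[4,0,0,0,0],[4,0,0,0,0],[4,0,0,-2.7,0],[4,0,0,-2.7,0],[4,1.25,1.35,0,-0.144],[4,1.04,1.52,0,-0.144],[4,0.81,1.65,0,-0.144],[4,0.57,1.75,0,-0.144]]
  ]
}}

```text
clock: 19.9
tcp_pos: [568.6, -30.2, 394.2]
orientation: [3.141, -0.0, 2.343]
force: [1.2, 0.2, 0.1]
finger_gap: 39.7
```

Call:
{"method": "move_arm", "body": {
  "series": [
    [[4,0.31,1.81,0,-0.144],[4,0.05,1.84,0,-0.144],[4,-0.22,1.83,0,-0.144],[4,-0.48,1.78,0,-0.144],[4,-0.73,1.69,0,-0.144],[4,-0.96,1.57,0,-0.144],[4,0,0,0,0]]
  ]
}}

```text
clock: 20.6
tcp_pos: [634.3, 59.6, 393.9]
orientation: [3.14, 0.0, -3.079]
force: [-0.4, 0.3, 0.3]
finger_gap: 40.0
```

```bash
python3 look.py w10 197.4
```

```text
20.65 [633.9  58.6 393.8] [ 3.141e+00 -1.000e-03 -3.083e+00]
[312.5 217.9] [301 208  24  21 499] [616.1  56.9 197.4]
[309.5 247. ] [304 244  13   8  40] [631.5  56.3 197.4]
[281.8 321.3] [267 319  31   5  50] [675.4  44.  197.4]
[315.2 323. ] [306 322  20   3  32] [675.3  61.8 197.4]
```

View pics/w10.png

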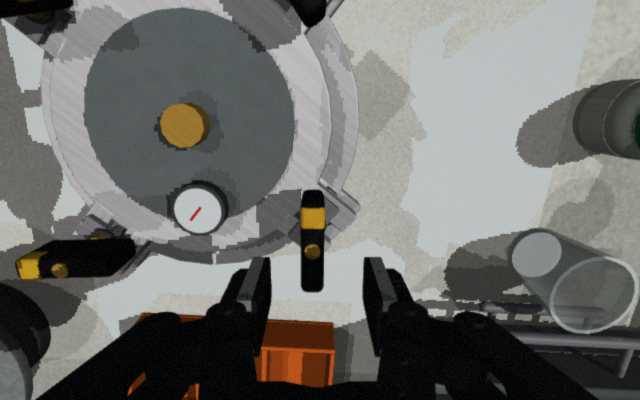

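Call:
{"method": "move_arm", "body": {
  "series": [
    [[4,0,-0.05,2.6,0],[4,0,0,2.6,0],[4,0,0,0,0],[0,0,0,0,0],[0,0,0,0,0],[0,0,0,0,0],[0,0,0,0.01,0.05],[0,0,0,0.015,0.05],[0,0,0,0.015,0.05]]
  ]
}}

```text
clock: 21.55
tcp_pos: [634.2, 57.4, 344.1]
orientation: [-3.141, 0.003, 3.049]
force: [-1.6, 0.3, 2.8]
finger_gap: 10.9
```

```bash
python3 t.py
```

```text
21.55 yaw 3.0489 tz 0.156 F [-1.6  0.3  2.8] z [634.2  57.4 344.1] tau6 -0.381 rp [-3.1414e+00  2.7000e-03]
```

Call:
{"method": "move_arm", "body": {
  "series": [
    [[0,0,0,0.015,0.05]]
  ]
}}

```text
clock: 21.65
tcp_pos: [634.1, 57.3, 343.9]
orientation: [-3.141, 0.003, 2.999]
force: [-1.2, 0.4, 2.1]
finger_gap: 10.7
```

```bash
python3 t.py
```

```text
21.65 yaw 2.9989 tz 0.158 F [-1.2  0.4  2.1] z [634.1  57.3 343.9] tau6 -0.381 rp [-3.1415e+00  2.6000e-03]
```

Call:
{"method": "move_arm", "body": {
  "series": [
    [[0,0,0,0.015,0.05]]
  ]
}}

```text
clock: 21.75
tcp_pos: [634.2, 57.3, 343.8]
orientation: [-3.142, 0.003, 2.949]
force: [-1.0, 0.4, 3.3]
finger_gap: 11.0
```

```bash
python3 t.py
```

```text
21.75 yaw 2.949 tz 0.174 F [-1.   0.4  3.3] z [634.2  57.3 343.8] tau6 -0.379 rp [-3.1416e+00  2.7000e-03]
```

Call:
{"method": "move_arm", "body": {
  "series": [
    [[0,0,0,0.015,0.05]]
  ]
}}

```text
clock: 21.85
tcp_pos: [634.2, 57.3, 343.7]
orientation: [3.142, 0.003, 2.899]
force: [-1.9, 0.9, 3.2]
finger_gap: 10.8
```

```bash
python3 t.py
```

```text
21.85 yaw 2.8989 tz 0.194 F [-1.9  0.9  3.2] z [634.2  57.3 343.7] tau6 -0.335 rp [3.1415e+00 2.7000e-03]
```

Call:
{"method": "move_arm", "body": {
  "series": [
    [[0,0,0,0.015,0.05]]
  ]
}}

```text
clock: 21.95
tcp_pos: [634.1, 57.3, 343.5]
orientation: [3.141, 0.003, 2.849]
force: [-2.1, 0.7, 3.9]
finger_gap: 10.8
```

```bash
python3 t.py
```

```text
21.95 yaw 2.8491 tz 0.164 F [-2.1  0.7  3.9] z [634.1  57.3 343.5] tau6 -0.295 rp [3.1415e+00 2.6000e-03]
```

Call:
{"method": "move_arm", "body": {
  "series": [
    [[0,0,0,0.015,0.05]]
  ]
}}

```text
clock: 22.05
tcp_pos: [634.2, 57.3, 343.4]
orientation: [3.141, 0.003, 2.799]
force: [-0.9, 0.2, 3.3]
finger_gap: 10.8
```

```bash
python3 t.py
```

```text
22.05 yaw 2.7992 tz 0.268 F [-0.9  0.2  3.3] z [634.2  57.3 343.4] tau6 -0.256 rp [3.1414e+00 2.7000e-03]
```

```bash
python3 - <<'E'
from plan import *
plan(505,38.5,397,3.71,4,start=(633.9,57.5,397,2.80))
E
```

```text
d [-128.9  -19.     0. ] dyaw 0.91 n 7
[[4, np.float64(1.64), np.float64(-0.87), np.float64(-0.0), -0.13], [4, np.float64(1.74), np.float64(-0.65), np.float64(-0.0), -0.13], [4, np.float64(1.81), np.float64(-0.42), np.float64(-0.0), -0.13], [4, np.float64(1.85), np.float64(-0.18), np.float64(-0.0), -0.13], [4, np.float64(1.86), np.float64(0.06), np.float64(-0.0), -0.13], [4, np.float64(1.84), np.float64(0.3), np.float64(-0.0), -0.13], [4, np.float64(1.78), np.float64(0.54), np.float64(-0.0), -0.13]]
```

Call:
{"method": "move_arm", "body": {
  "series": [
    [[4,0,0,0,0],[4,0,0,0,0],[4,0,0,-2.7,0],[4,0,0,-2.7,0],[4,1.64,-0.87,0,-0.13],[4,1.74,-0.65,0,-0.13],[4,1.81,-0.42,0,-0.13],[4,1.85,-0.18,0,-0.13],[4,1.86,0.06,0,-0.13],[4,1.84,0.3,0,-0.13],[4,1.78,0.54,0,-0.13],[4,0,0,0,0]]
  ]
}}

```text
clock: 23.25
tcp_pos: [503.9, 38.3, 395.4]
orientation: [-3.142, -0.0, -2.571]
force: [0.9, 0.8, 0.1]
finger_gap: 40.2
```

```bash
python3 look.py w11 196;python3 - <<'E'
from h import *
s=load('w11'); cv2.imwrite('pics/w11z.png',cv2.resize(s['img'][0:400,100:540],None,fx=1.8,fy=1.5,interpolation=cv2.INTER_CUBIC))
E
```

```text
23.3 [504.8  38.3 395.6] [-3.141e+00  1.000e-03 -2.575e+00]
[318.2 215.5] [310 209  15  15 165] [487.7  29.2 196. ]
[304.5 212.2] [301 211   9   4  24] [489.9  22.6 196. ]
```

View pics/w11z.png

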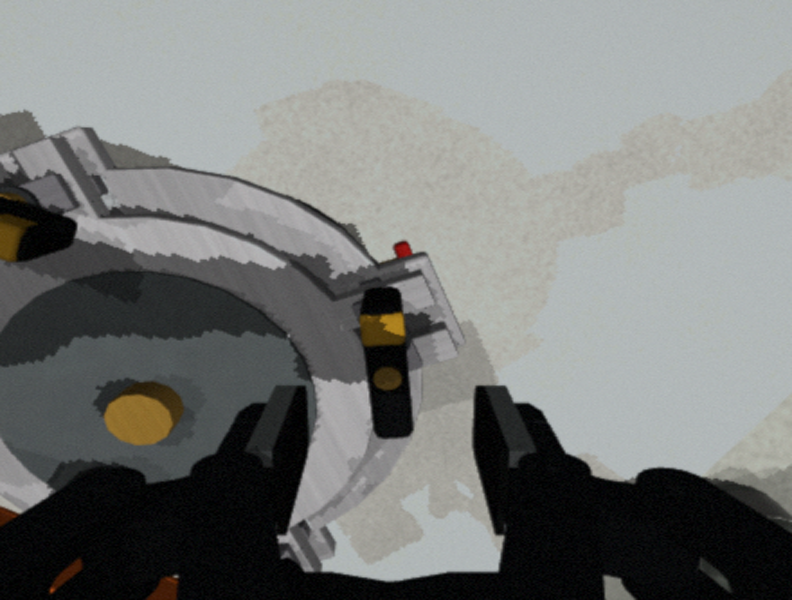

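Call:
{"method": "move_arm", "body": {
  "series": [
    [[4,0,0,2.7,-0.08],[4,0,0,2.7,0],[4,0,0,0,0],[0,0,0,0,0],[0,0,0,0,0],[0,0,0,0,0],[0,0,0,0,0.05]]
  ]
}}

```text
clock: 24.0
tcp_pos: [505.7, 38.5, 343.0]
orientation: [-3.14, 0.003, -2.543]
force: [-0.3, 1.7, 2.5]
finger_gap: 10.9
```

```bash
python3 t.py
```

```text
24.0 yaw -2.543 tz 0.29 F [-0.3  1.7  2.5] z [505.7  38.5 343. ] tau6 -0.482 rp [-3.1398e+00  2.5000e-03]
```

Call:
{"method": "move_arm", "body": {
  "series": [
    [[0,0,0,0,0.05]]
  ]
}}

```text
clock: 24.1
tcp_pos: [505.6, 38.5, 342.9]
orientation: [-3.14, 0.003, -2.594]
force: [-0.4, 1.6, 1.8]
finger_gap: 11.0
```

```bash
python3 t.py
```

```text
24.1 yaw -2.5939 tz 0.34 F [-0.4  1.6  1.8] z [505.6  38.5 342.9] tau6 -0.183 rp [-3.1397e+00  2.6000e-03]
```

Call:
{"method": "move_arm", "body": {
  "series": [
    [[4,0,0,0,0],[4,0,0,0,0],[4,0,0,-2.8,0],[4,0,0,-3.5,0],[4,0,0,-4,0],[4,-2.5,1.5,-3,0.1],[4,-2.5,1.5,0,0.1],[4,0,0,0,0],[4,0,0,0,0]]
  ]
}}

```text
clock: 25.0
tcp_pos: [534.5, 88.7, 474.1]
orientation: [-3.141, -0.001, -2.79]
force: [0.6, -0.3, -0.4]
finger_gap: 39.8
```

```bash
python3 look.py w12 196
```

```text
25.05 [534.3  88.3 473.8] [-3.142e+00 -1.000e-03 -2.791e+00]
[254.5 117.3] [244 108  22  20 308] [491.   28.9 196. ]
[261.8 142.4] [256 137  12  12 109] [505.1  38.5 196. ]
```

View pics/w12.png

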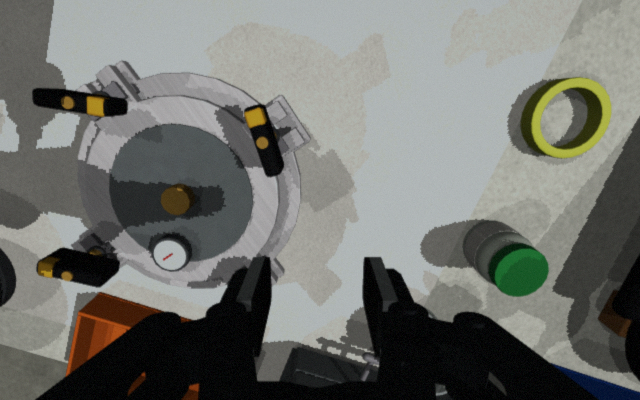

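```bash
python3 - <<'E'
from det import *
s=load('w12')
for c,t in dets(s):
    if c[0]<300 and t[4]<700: print(c.round(1),t,onz(s,*c,196.2).round(1))
E
```

```text
[ 67.6 102.6] [ 62  97  12  12 100] [524.4 -89.6 196.2]
[ 94.8 106.1] [ 87  97  17  20 302] [520.4 -72.4 196.2]
[254.5 117.3] [244 108  22  20 308] [490.9  28.9 196.2]
[261.8 142.4] [256 137  12  12 109] [505.1  38.5 196.2]
[ 45.  270.5] [ 38 264  15  14 148] [653.8 -86.7 196.2]
[ 66.3 275.8] [ 62 272  10   9  72] [652.6 -70.9 196.2]
[194.2 387. ] [189 384  10   8  48] [721.1  46.9 196.2]
```

```bash
python3 -c "
from rig import robot
print(robot.get_state()['force']); print(robot.sign_off())"
```

```text
[-0.42082911 -0.44653329  0.40964134]
the job is handed in; nothing more can be done
None
```

I tightened all four wing nuts and handed the job in at about 25 s of the 72 s. No verdict was reported, and I had no direct reading of clamp force or lid tilt.

**What I did:** I worked in opposite pairs. In the first round each nut went about 0.66 rad. In the second round I turned each one in small steps until the torque rose steeply as the ear met its seat.

**Clamp force:** These values come from wrist and joint-6 torque. Drag alone read about 0.15 N m. Nuts are named by where they sit in the base frame, because I did not work out which is a, b, c or d.

| Nut | Second-round order | Estimated force |
|---|---|---|
| (505, 38) | 1st | about 60 N |
| (653, −71) | 2nd | about 58 N |
| (524, −90) | 3rd | about 45 N |
| (634, 58) | 4th | about 42 N |

The first two should have slipped back to about 50 N when released.

**Last checks:**
- **Recheck of one nut:** I felt the (505, 38) nut again after the others were down. It took about 0.34 N m, so it had not loosened. I did not re-feel the other three.
- **Angles:** The bars show total turns of about 1.0 to 1.16 rad. Allowing for the unknown starting angles, that suggests the lid is level, but I did not measure it.
- **Bystanders and robot:** The final picture and the zero wrist force show the gripper clear of everything. I did not measure whether the bystanders had moved.

**What disagreed:**
- Wrist torque readings scattered by about 0.04 N m, so I relied on the steadier joint-6 torque.
- The torque climbed at about 0.77 N m per rad instead of the expected 1.29. I put that down to the finger pads twisting, because the first nut's bar sat 0.085 rad behind the tool after release.
- If that explanation is wrong, the first nut's force was higher than I estimated and may have passed 75 N.

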